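# Load the kiln carrier in reverse order

### The job

Move the four white pots from the tiles of the wooden drying rack to the discs of the steel kiln carrier, in reverse order: the pot that now stands nearest the drying rack's handle goes on the disc farthest from the carrier's handle, the next one on the next disc, and so on, so that the last pot ends nearest the carrier's handle. Leave each pot upright in the middle of its disc; set the pots down gently and do not drop or knock over any of them.

Things in the scene. Friction and masses are not known exactly. Their poses are not given: they have to be found in the camera images.
- pot_bottle: Bottle vase, 118 mm tall: foot 50 mm across, tapering from 12 mm up to a narrow straight neck 25 mm across between 85 and 118 mm above its underside, with a small dark mouth. Loose, unglazed white ceramic, upright at the start on its own tile on the drying rack; origin at the centre of its underside, z up.
- pot_cup: Footed cup, 80 mm tall: solid stem 42 mm across up to 22 mm, flaring to a round bowl with straight sides 58 mm across between 42 and 80 mm above its underside; open, walls 5 mm. Loose, unglazed white ceramic, upright at the start on its own tile on the drying rack; origin at the centre of its underside, z up.
- pot_square: Square slab-built pot, 44 x 44 mm and 78 mm tall, straight sides parallel to its x and y axes, open, walls 5 mm; turned up to 0.25 rad against the rack. Loose, unglazed white ceramic, upright at the start on its own tile on the drying rack; origin at the centre of its underside, z up.
- pot_jar: Squat round jar, 58 mm tall: foot 44 mm across, straight belly 55 mm across between 10 and 42 mm above its underside, a sloping shoulder and a collar 36 mm across with a dark mouth. Loose, unglazed white ceramic, upright at the start on its own tile on the drying rack; origin at the centre of its underside, z up.
- tile_bottle: Thin square terracotta tile, 66 x 66 x 6 mm, fixed on top of the drying rack; the bottle vase stands on its middle (to 3 mm) at the start, so the tile keeps that pot's starting place. All four tiles look alike and lie in one row, 80 mm apart. Origin at the centre of its underside; its upper face is 36 mm above the table. Its sides are parallel to the rack's.
- tile_cup: Thin square terracotta tile, 66 x 66 x 6 mm, fixed on top of the drying rack; the footed cup stands on its middle (to 3 mm) at the start, so the tile keeps that pot's starting place. All four tiles look alike and lie in one row, 80 mm apart. Origin at the centre of its underside; its upper face is 36 mm above the table. Its sides are parallel to the rack's.
- tile_square: Thin square terracotta tile, 66 x 66 x 6 mm, fixed on top of the drying rack; the square pot stands on its middle (to 3 mm) at the start, so the tile keeps that pot's starting place. All four tiles look alike and lie in one row, 80 mm apart. Origin at the centre of its underside; its upper face is 36 mm above the table. Its sides are parallel to the rack's.
- tile_jar: Thin square terracotta tile, 66 x 66 x 6 mm, fixed on top of the drying rack; the squat jar stands on its middle (to 3 mm) at the start, so the tile keeps that pot's starting place. All four tiles look alike and lie in one row, 80 mm apart. Origin at the centre of its underside; its upper face is 36 mm above the table. Its sides are parallel to the rack's.
- drying_rack: Wooden board, 84 mm (x) by 330 mm (y), top 30 mm above the table, fixed, standing roughly across in front of the robot; four terracotta tiles on it in a row at y = -120, -40, 40 and 120 mm. A flat dark wooden loop handle sticks out 46 mm at its +y end only. Origin on the table under its centre, z up.
- kiln_carrier: Dark steel board, 84 (x) by 330 (y) mm, fixed, roughly parallel to the drying rack, 150 to 190 mm nearer or farther. Four pale round discs, 64 mm across, upper face 36 mm above the table (6 above the board), empty at the start, in a row at x = 0, y = -120, -40, 40, 120 mm. A flat steel loop handle sticks out 46 mm at its +y end only. Origin on the table under its centre, z up.
There are look-alikes about, which are no part of the job. What is shaped like the pot_bottle but green or purple is not meant.

How it is judged:
By the outcome, as a careful person would: the job done as asked, in the order asked, and still so for the second after the job is handed in, with the robot touching nothing.
It also fails if it takes over 99 s, if anything falls off the work surface, if the arm or the gripper's body presses on something with over 40 N, if the wrist force passes 120 N, or if a joint passes its speed limit or range.

### The arm

A 7-joint arm with a two-finger parallel gripper is mounted at the origin on the work surface. World frame = base frame: x ahead of the robot, y to its left, z up, the work surface at z = 0. Lengths are in mm, angles in rad, forces in N, time in s.
With the tool pointing down it reaches from about 425 to 800 mm from the base axis. Payload 8.3 kg.
Tool frame: the origin (TCP) lies on the centre line of the jaws, within the pads' length; the fingertips stand 19 mm ahead of it and the grasp point (between the pads) is the TCP; z points along the fingers, y is the line along which they close (so a half turn about z gives the same grasp; the last joint's range is limited). The gripper opens to 85 mm and grips with 20 to 120 N. Pads are 22 mm wide; open, the fingers measure 114 mm over their backs; the gripper's body (76 mm by 85 mm) begins 54 mm behind the grasp point. The pads swing forward as they close: fully open they stand 13 mm farther back than shut.
Start: joints at [-1.372, 0.383, 0.016, 1.37, -0.006, 1.388, -0.046], TCP at [161.712, 603.7, 250.279] pointing down, gripper open.
Joint ranges: [-2.95, 2.95], [-0.25, 2.06], [-1.52, 1.56], [0.18, 2.33], [-1.44, 4.58], [0.02, 2.06], [-3.01, 3.01]. Speed limits (rad/s): [2.39, 2.39, 3.01, 3.01, 3.14, 3.14, 3.14].

### API

Orientations are given as a unit quaternion [w, x, y, z].
In Python, from workcell import manip gives the robot as it stands.
- The arm moves only by the tool arm_command, never from a script. Its argument "commands" is one flat list of numbers, 7 for each row, row after row: the shift along the tool's x, y, z in mm, then the turn, a rotation vector about the tool's x, y, z in degrees, then the finger opening in mm, from 0 to 85.4. In form: [tx, ty, tz, ax, ay, az, gripper, tx, ty, tz, ax, ay, az, gripper, ...]. A call has 1 to 12 rows; each row is the pose to reach, as a shift and turn from the pose commanded when the call began, along the tool's axes at that moment; what a row does not reach only later rows make up. A row lasts 1/8 s, in which the tool goes at most 62.5 mm and 10.7 degrees, less where a joint would pass 70% of its speed; a pose out of reach is approached as far as the arm can. A call with a gripper value outside its range is refused whole. The fingers move at their own pace and stop on an object; "newtons" is the grip in N (left out, the last holds). Time passes only in rows, so rows that repeat a pose let the fingers close. It gives the time, the measured TCP pose, the force, the opening and the grip force at its end, in the units of the state.
- manip.observe(): the state, without advancing time (a new reading comes with each control period).
- manip.snapshot(name): name is "side" or "top"; returns a dict with "img" (384x512x3 uint8, red, green, blue), "fx", "fy", "cx", "cy" (pixels), "distortion" ([k1, k2, p1, p2, k3] as OpenCV has them; the pictures are not rectified), "rvec" (rotation vector, rad) and "tvec" (3), from world to camera coordinates, as OpenCV has them. Camera axes: x right, y down, z forward; pixel columns grow to the right and rows downward; lengths in mm; the calibration is good to about 2 mm. A picture is of the moment at which its call begins. There is no depth.
- manip.job_done(): hands the job in; it is judged then, once.
Trained networks look in the newest picture that a camera, given by its name, has taken for a name from the list of things; names that differ only in an ending like _2 or _b are one class to them, and where a whole thing is asked for, a point or a joint stands for the part that bears it (a point fixed in the world has none). Each returns a list of dicts, best first, with "confidence" (0 to 1); they miss things now and then, are a little off and sometimes report something else, mostly with a low value. They report only what shows in the picture. A call takes as long as a camera call. They do not tell look-alikes from the thing itself.
- manip.regions_of(camera, target): "mask" (384x512 bool, what is visible of it) and "extent" ([left, top, width, height] in pixels, round what is visible of it).
The state is a dict: "t": time; "joint_positions": joint angles; "qvel": joint speeds; "joint_efforts": joint torques, N m; "eef_pos": TCP position; "eef_rot": TCP orientation; "force": force on the tool from outside, world axes, zero at the start; "wrist_torque": the same for the moment, N m; "opening": finger opening in mm; "grasp_force": force on a finger pad.
Only numpy, scipy, OpenCV 4.12 (cv2) and the standard library are available. Lean on these libraries where they do the work, as an engineer would, in place of code of your own. Each camera call takes 0.05 s, during which the arm holds its last target. There are 200 camera calls.

## Working session

There is one attempt and no reset: what is moved stays moved. The work goes in short steps, Python scripts to look and compute and a tool call to move; the robot and the scene stay as the last step left them, time stands still between calls to the robot, and variables do not carry over. Pictures are saved under pics/ and viewed, at most 14 in all, crops included, and the job is handed in when it is done.

Besides the shell and the picture viewer there is one more tool, called after "Request:" by a JSON object that holds its "op" and its "data". arm_command: Moves the arm, as the interface text tells. Its arguments: {"type":"object","properties":{"commands":{"type":"array","items":{"type":"number"}},"newtons":{"type":"number"}},"required":["commands"]}

```bash
mkdir -p pics; python3 - <<'E'
from workcell import manip
import cv2,numpy as np
s=manip.observe();print(s['eef_pos'],s['eef_rot'],s['opening'],s['t'])
for c in['top','side']:
    d=manip.snapshot(c);cv2.imwrite(f'pics/{c}0.png',d['img'][:,:,::-1])
    print(c,d['fx'],d['cx'],d['cy'],d['distortion'],d['rvec'],d['tvec'])
    for n in['pot_bottle','pot_cup','pot_square','pot_jar','drying_rack','kiln_carrier','tile_cup']:
        print(n,[(r['extent'],round(r['confidence'],2)) for r in manip.regions_of(c,n)])
E
```

```text
[161.60821246 603.26302545 249.27366811] [-1.05141557e-04  1.30486578e-01  9.91449590e-01 -9.75931348e-04] 85.55552848199753 0.0
top 451.3137212644671 253.51474818500714 185.92124916749654 [-0.12175028  0.          0.          0.          0.        ] [ 2.1791108  -2.16521981  0.05834441] [ 40.7144432  494.99546154 832.59568792]
pot_bottle [([201.5, 251.4, 26.2, 27.5], 0.92), ([122.8, 175.7, 35.5, 22.7], 0.89), ([208.6, 179.5, 31.3, 28.4], 0.76), ([150.7, 237.3, 32.3, 30.5], 0.63), ([285.1, 249.0, 25.0, 28.0], 0.58)]
pot_cup [([252.0, 178.1, 33.5, 35.1], 0.73)]
pot_square [([299.1, 188.8, 28.0, 26.2], 0.71)]
pot_jar [([341.7, 192.7, 30.6, 30.9], 0.89)]
drying_rack [([202.9, 175.9, 40.0, 39.8], 0.64), ([177.7, 168.7, 203.9, 63.6], 0.58)]
kiln_carrier [([180.6, 83.6, 203.5, 54.6], 0.73)]
tile_cup [([247.2, 183.0, 36.5, 35.6], 0.6)]
side 354.2970304302377 257.8618903312426 194.67985293502755 [-0.03049921  0.          0.          0.          0.        ] [ 2.06693069 -0.63722252  0.37181295] [-410.95079807  214.68236574  524.88212206]
pot_bottle [([154.8, 155.4, 8.6, 47.7], 0.97), ([216.7, 141.1, 16.5, 60.3], 0.95), ([160.4, 171.6, 17.4, 60.1], 0.9), ([193.0, 209.5, 28.1, 67.2], 0.69), ([189.3, 129.5, 21.3, 54.1], 0.57)]
pot_cup [([226.7, 175.2, 29.9, 41.7], 0.56), ([207.1, 190.0, 24.8, 16.8], 0.4)]
pot_square [([239.8, 193.7, 35.9, 49.8], 0.62)]
pot_jar [([268.9, 227.1, 30.5, 39.1], 0.83)]
drying_rack [([197.5, 181.8, 117.1, 110.6], 0.98), ([238.5, 229.1, 27.0, 21.3], 0.54), ([205.6, 188.0, 23.6, 20.5], 0.36)]
kiln_carrier [([255.6, 162.3, 135.6, 96.4], 0.65)]
tile_cup [([225.8, 208.4, 17.7, 17.1], 0.45)]
```

```bash
python3 - <<'E'
import cv2
for c in['top','side']:
    i=cv2.imread(f'pics/{c}0.png');i=i[60:300,100:420];cv2.imwrite(f'pics/{c}0c.png',cv2.resize(i,(800,600),interpolation=cv2.INTER_CUBIC))
E
```

```text
(no output)
```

View pics/top0c.png

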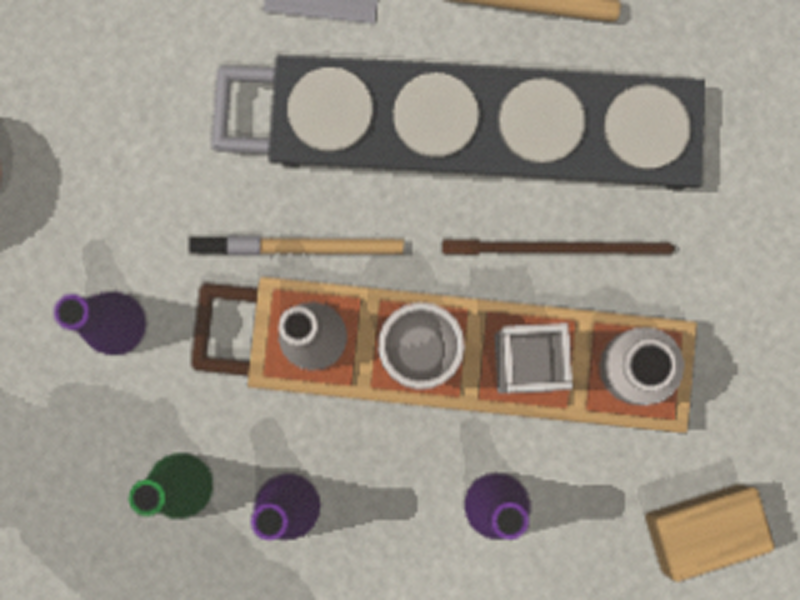

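View pics/side0c.png

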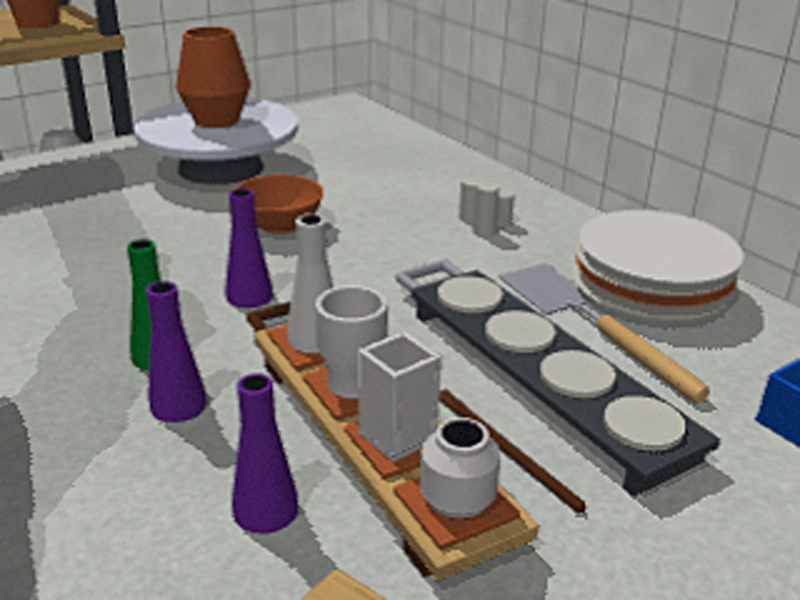

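The top view shows the rack handle at the left, next to the bottle. From there the order is bottle, cup, square, jar, at crop x≈297, 420, 536 and 650. The carrier handle is also at the left, with discs at crop (329,108), (435,114), (541,120) and (647,126). So bottle goes to the rightmost disc, and jar to the leftmost.

```bash
cat > h.py <<'E'
from workcell import manip
import cv2,numpy as np
from scipy.spatial.transform import Rotation as R
def ray(d,px,z):
    K=np.array([[d['fx'],0,d['cx']],[0,d['fy'],d['cy']],[0,0,1.]])
    u=cv2.undistortPoints(np.array(px,float).reshape(-1,1,2),K,np.array(d['distortion']))[:,0]
    M=cv2.Rodrigues(np.array(d['rvec'],float))[0];c=-M.T@np.array(d['tvec'])
    v=np.c_[u,np.ones(len(u))]@M
    return c+v*((z-c[2])/v[:,2])[:,None]
def proj(d,P):
    K=np.array([[d['fx'],0,d['cx']],[0,d['fy'],d['cy']],[0,0,1.]])
    return cv2.projectPoints(np.array(P,float).reshape(-1,1,3),np.array(d['rvec'],float),np.array(d['tvec'],float),K,np.array(d['distortion']))[0][:,0]
def delta(target,yaw):
    """tool shift and turn (deg) to target with tool down and tool y along world angle yaw (deg, mod 180)"""
    s=manip.observe();w,x,y,z=s['eef_rot'];r=R.from_quat([x,y,z,w])
    yt=r.apply([0,1,0]);cur=np.degrees(np.arctan2(yt[1],yt[0]));best=None
    dy=(yaw-cur+90)%180-90
    g=np.radians(cur+dy);Y=np.array([np.cos(g),np.sin(g),0]);Z=np.array([0,0,-1.]);X=np.cross(Y,Z)
    t=R.from_matrix(np.c_[X,Y,Z])
    print('pos',np.round(s['eef_pos'],1),'yaw',round(cur,1),'shift',np.round(r.inv().apply(np.array(target)-s['eef_pos']),1),'turn',np.round((r.inv()*t).as_rotvec(degrees=True),1),'q7',round(s['joint_positions'][6],2),'open',round(s['opening'],1),'F',np.round(s['force'],1),'t',s['t'])
E
python3 - <<'E'
from h import *
d=manip.snapshot('top');im=d['img'].astype(int);g=im.min(2)
def cen(x,y,r,z,mask):
    m=np.zeros(g.shape,np.uint8);m[int(y-r):int(y+r),int(x-r):int(x+r)]=1
    n,l,st,c=cv2.connectedComponentsWithStats((mask.astype(np.uint8))*m)
    k=1+np.argmax(st[1:,4]);return c[k],st[k,4]
print('discs')
D=[]
for x,y in[(329,108),(435,114),(541,120),(647,126)]:
    c,a=cen(100+x/2.5,60+y/2.5,20.5,36,g>130);P=ray(d,[c],36)[0];D.append(P);print(np.round(c,1),a,np.round(P,1))
D=np.array(D);v=D[0]-D[3];print('carrier ang',np.degrees(np.arctan2(v[1],v[0])),np.diff(D,axis=0))
# terracotta tiles
hsv=cv2.cvtColor(d['img'],cv2.COLOR_RGB2HSV)
print('board corners by crop px (wood top z30)')
cr=[(262,278),(695,322),(687,432),(250,386)]
C=ray(d,[(100+x/2.5,60+y/2.5) for x,y in cr],30);print(np.round(C,1));ctr=C.mean(0)
v=(C[0]+C[3]-C[1]-C[2])/2;a=np.arctan2(v[1],v[0]);print('rack',ctr,np.linalg.norm(v),np.degrees(a))
for n,yy in zip('BCSJ',[120,40,-40,-120]):print(n,'tile',np.round(ctr+v/np.linalg.norm(v)*yy,1))
for n,(x,y),z in [('B',(297,327),154),('C',(420,346),116),('S',(536,358),114),('J',(651,365),94)]:
    print(n,'rim',np.round(ray(d,[(100+x/2.5,60+y/2.5)],z)[0],1))
S=ray(d,[(100+x/2.5,60+y/2.5) for x,y in [(499,327),(571,324),(573,388),(502,392)]],114);print(np.round(S,1))
e=[S[1]-S[0],S[2]-S[3]];print([np.degrees(np.arctan2(q[1],q[0])) for q in e],[np.degrees(np.arctan2(q[1],q[0])) for q in (S[3]-S[0],S[2]-S[1])])
s=manip.regions_of('top','pot_square')
i=cv2.resize(d['img'][125:225,190:390,::-1],(800,400),interpolation=cv2.INTER_CUBIC);cv2.imwrite('pics/rack.png',i)
E
```

```text
discs
[231.4 103. ] 866 [650.1  86.4  36. ]
[273.9 105.2] 867 [646.    6.3  36. ]
[316.2 107.6] 869 [641.8 -73.4  36. ]
[358.4 110.1] 863 [ 637.7 -153.    36. ]
carrier ang 87.02469584899363 [[ -4.09409641 -80.16192735   0.        ]
 [ -4.28202067 -79.64805284   0.        ]
 [ -4.07010211 -79.65283815   0.        ]]
board corners by crop px (wood top z30)
[[ 521.1  135.2   30. ]
 [ 489.8 -189.1   30. ]
 [ 407.9 -182.3   30. ]
 [ 440.1  143.    30. ]]
rack [464.72064217 -23.29058175  30.        ] 326.3467129376222 84.41223365718622
B tile [476.4  96.1  30. ]
C tile [468.6  16.5  30. ]
S tile [460.8 -63.1  30. ]
J tile [ 453.  -142.7   30. ]
B rim [476.4  96.  154. ]
C rim [466.6  17.4 116. ]
S rim [459.2 -60.2 114. ]
J rim [ 455.5 -141.8   94. ]
[[479.8 -35.4 114. ]
 [482.1 -83.8 114. ]
 [439.2 -84.9 114. ]
 [436.3 -37.5 114. ]]
[np.float64(-87.30082369303408), np.float64(-86.5114713181465)] [np.float64(-177.33345972947313), np.float64(-178.42840127801293)]
```

View pics/rack.png

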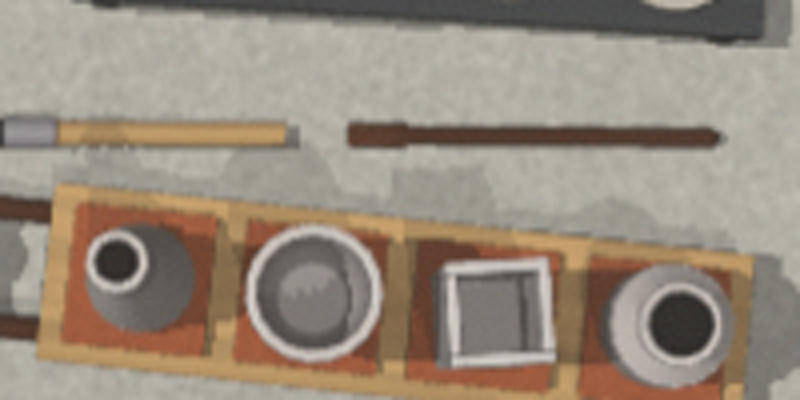

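```bash
python3 -c "
from h import *
delta([476,96,250],-5)"
```

```text
pos [161.7 603.7 250.3] yaw 75.0 shift [-4.350e+02 -4.091e+02  3.000e-01] turn [-0.  0. 80.] q7 -0.05 open 85.2 F [-0.6  0.6 -0.8] t 0.9
```

Request:
{"op": "arm_command", "data": {"commands": [-20,-19,0,0,0,4,60,-63,-59,0,0,0,12,60,-107,-101,0,0,0,20,60,-151,-142,0,0,0,28,60,-195,-183,0,0,0,36,60,-239,-225,0,0,0,44,60,-283,-266,0,0,0,52,60,-327,-307,0,0,0,60,60,-371,-349,0,0,0,68,60,-410,-386,0,0,0,76,60,-435,-409,0,0,0,80,60,-435,-409,0,0,0,80,60]}}

```text
t: 2.4
eef_pos: [477.2, 93.1, 250.6]
eef_rot: [0.001, 0.739, 0.673, 0.0]
force: [-0.7, 1.5, 0.2]
opening: 60.0
grasp_force: 0.0
```

```bash
python3 -c "
from h import *
delta([476,96,138],-5)"
```

```text
pos [477.2  93.1 250.6] yaw -5.4 shift [  2.9  -1.5 112.6] turn [ 0.1  0.  -0.4] q7 -0.31 open 60.0 F [-0.7  1.5  0.2] t 2.4
```

Request:
{"op": "arm_command", "data": {"commands": [1,0,12,0,0,0,60,3,-1,35,0,0,0,60,3,-1,50,0,0,0,60,3,-1,50,0,0,0,60]}}

```text
t: 2.9
eef_pos: [474.2, 99.7, 198.9]
eef_rot: [-0.001, 0.737, 0.676, -0.001]
force: [0.7, 0.3, -0.8]
opening: 60.3
grasp_force: 0.0
```

```bash
cat > look.py <<'E'
from h import *
import sys
n=sys.argv[1]
o=[]
for c,r in(('top',(140,70,400,250)),('side',(150,80,410,260))):
    if len(sys.argv)>2 and c not in sys.argv[2]: continue
    d=manip.snapshot(c);x0,y0,x1,y1=r
    s=manip.observe()
    i=d['img'].copy()
    o.append(cv2.resize(i[y0:y1,x0:x1,::-1],(780,540 if len(sys.argv)>2 else 298),interpolation=cv2.INTER_CUBIC))
    print(c,'tcp px',proj(d,[s['eef_pos']]))
cv2.imwrite(f'pics/{n}.png',np.vstack(o))
E
python3 look.py a1; python3 -c "
from h import *
delta([476,96,138],-5)"
```

```text
top tcp px [[213.38006556 189.82332067]]
side tcp px [[221.34766998 125.80484919]]
pos [475.4  99.5 200.6] yaw -5.0 shift [-3.4  0.9 62.6] turn [0. 0. 0.] q7 -0.29 open 59.9 F [0.5 0.6 1.1] t 3.0
```

View pics/a1.png

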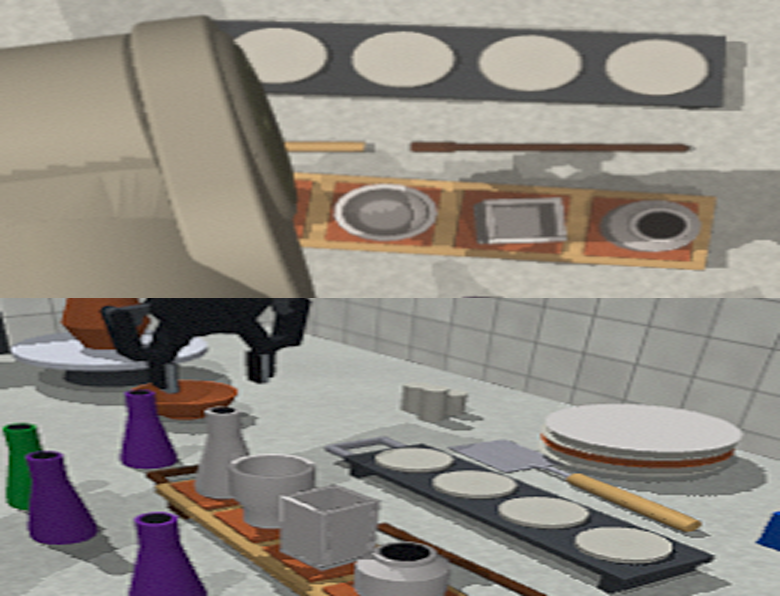

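The side view shows the open jaws right above the bottle mouth, around (220,405). Next I'll descend and grip.

Request:
{"op": "arm_command", "data": {"commands": [-1,0,12,0,0,0,60,-3,1,35,0,0,0,60,-3,1,55,0,0,0,60,-3,1,63,0,0,0,60,-3,1,63,0,0,0,60,-3,1,63,0,0,0,45,-3,1,63,0,0,0,30,-3,1,63,0,0,0,18,-3,1,63,0,0,0,10,-3,1,63,0,0,0,10,-3,1,63,0,0,0,10], "newtons": 40}}

```text
t: 4.38
eef_pos: [476.5, 96.2, 137.9]
eef_rot: [0.0, 0.737, 0.676, 0.001]
force: [-1.1, -0.9, 6.2]
opening: 23.4
grasp_force: 39.3
```

```bash
python3 -c "
from h import *
delta([476,96,250],-5)
delta([638,-153,250],-3)"
```

```text
pos [476.5  96.2 137.9] yaw -5.0 shift [  -0.2   -0.4 -112.1] turn [ 0. -0.  0.] q7 -0.24 open 23.4 F [-1.1 -0.9  6.2] t 4.375
pos [476.5  96.2 137.9] yaw -5.0 shift [-234.1  182.7 -112.1] turn [ 0. -0. -2.] q7 -0.24 open 23.4 F [-1.1 -0.9  6.2] t 4.375
```

Request:
{"op": "arm_command", "data": {"commands": [0,0,-5,0,0,0,10,0,0,-20,0,0,0,10,0,0,-50,0,0,0,10,0,0,-80,0,0,0,10,0,0,-105,0,0,0,10,-20,16,-112,0,0,0,10,-65,51,-112,0,0,0,10,-110,86,-112,0,0,-1,10,-155,121,-112,0,0,-2,10,-195,152,-112,0,0,-2,10,-225,176,-112,0,0,-2,10,-234,183,-112,0,0,-2,10]}}

```text
t: 5.88
eef_pos: [638.0, -155.8, 249.3]
eef_rot: [0.0, 0.726, 0.687, -0.001]
force: [-0.1, -0.5, -1.0]
opening: 23.3
grasp_force: 39.3
```

Request:
{"op": "arm_command", "data": {"commands": [0,0,0,0,0,0,10,0,0,0,0,0,0,10,0,0,0,0,0,0,10,0,0,0,0,0,0,10]}}

```text
t: 6.38
eef_pos: [637.9, -152.0, 249.6]
eef_rot: [-0.0, 0.725, 0.689, 0.0]
force: [-0.3, 0.3, -1.8]
opening: 23.5
grasp_force: 39.3
```

```bash
python3 -c "
from h import *
delta([638,-153,139],-3)"; python3 look.py a2 side
```

```text
pos [ 637.9 -152.   249.6] yaw -2.9 shift [-1.100e+00  1.000e-01  1.106e+02] turn [ 0.  -0.   0.1] q7 0.36 open 23.5 F [-0.3  0.3 -1.8] t 6.375
side tcp px [[378.19393083 126.46317525]]
```

View pics/a2.png

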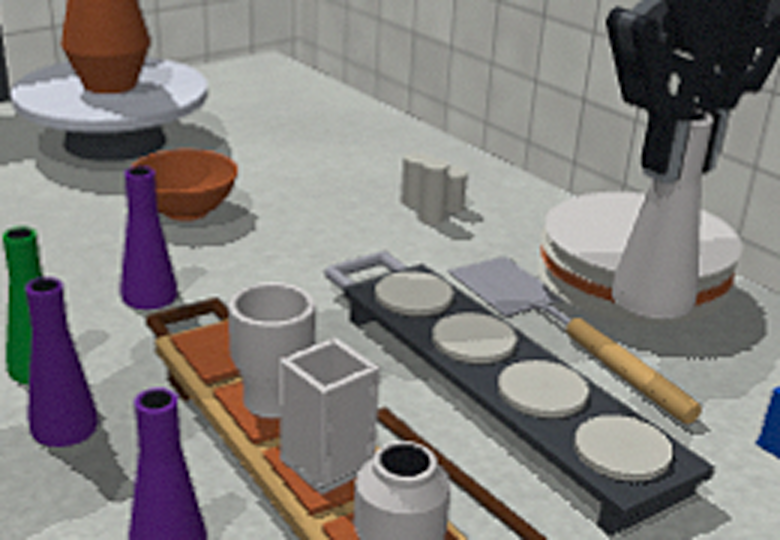

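Request:
{"op": "arm_command", "data": {"commands": [0,0,10,0,0,0,10,-1,0,30,0,0,0,10,-1,0,60,0,0,0,10,-1,0,85,0,0,0,10,-1,0,100,0,0,0,10,-1,0,107,0,0,0,10,-1,0,107,0,0,0,10,-1,0,107,0,0,0,10]}}

```text
t: 7.42
eef_pos: [638.4, -154.3, 143.3]
eef_rot: [0.001, 0.725, 0.688, 0.0]
force: [-0.2, -0.2, -0.9]
opening: 23.4
grasp_force: 39.3
```

```bash
python3 -c "
from h import *
delta([638,-153,138],-3)
d=manip.snapshot('side');p=proj(d,[[638,-153,40],[638,-153,90],[638,-153,155]]);print(p)
i=d['img'][100:270,300:460,::-1];i=cv2.resize(i,None,fx=3.5,fy=3.5,interpolation=cv2.INTER_CUBIC)
for q in p: cv2.circle(i,tuple(int(v) for v in (q-[300,100])*3.5),2,(0,0,255),-1)
cv2.imwrite('pics/a3.png',i)"
```

```text
pos [ 638.4 -154.3  143.3] yaw -3.0 shift [ 1.2 -0.5  5.3] turn [ 0.1  0.  -0. ] q7 0.4 open 23.4 F [-0.2 -0.2 -0.9] t 7.425
[[357.82446541 225.18156738]
 [362.20762496 204.59491873]
 [368.40883947 175.28195837]]
```

View pics/a3.png

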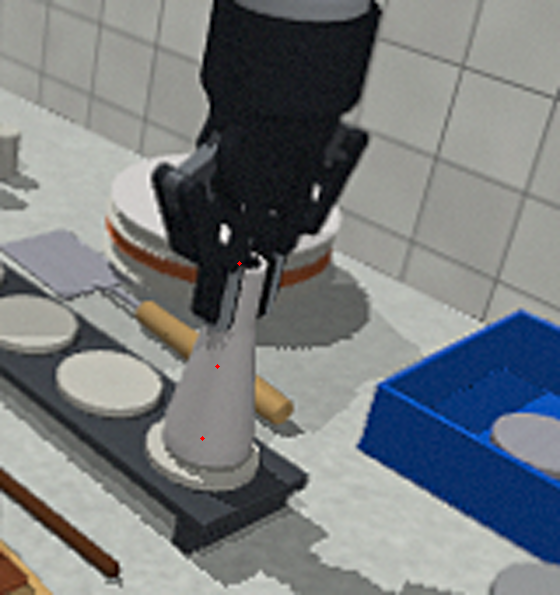

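```bash
cat > fit.py <<'E'
from h import *
from scipy.optimize import minimize
prof={'pot_bottle':[(0,25),(12,25),(85,12.5),(118,12.5)],'pot_cup':[(0,21),(22,21),(42,29),(80,29)],'pot_jar':[(0,22),(10,27.5),(42,27.5),(50,18),(58,18)]}
th=np.linspace(0,2*np.pi,48)
def sil(d,name,x,y,z,zmax):
    P=[];pr=prof[name];zs=np.linspace(0,zmax,25)
    m=np.zeros((384*4,512*4),np.uint8)
    prev=None
    for h in zs:
        r=np.interp(h,*zip(*pr));q=proj(d,np.c_[x+r*np.cos(th),y+r*np.sin(th),np.full(48,z+h)])*4+1.5
        if prev is not None: cv2.fillConvexPoly(m,cv2.convexHull(np.r_[prev,q].round().astype(np.int32)),1)
        prev=q
    return cv2.resize(m.astype(np.float32),(512,384),interpolation=cv2.INTER_AREA)
def discs(d,near):
    """disc centres on z=36 seen in d, from bright blobs around near"""
    out=[]
    for P in near:
        q=proj(d,[[P[0],P[1],36]])[0]
        ring=proj(d,np.c_[P[0]+38*np.cos(th),P[1]+38*np.sin(th),np.full(48,36)])
        m=np.zeros((384,512),np.uint8);cv2.fillConvexPoly(m,ring.round().astype(np.int32),1)
        im=d['img'].astype(int);n,l,st,c=cv2.connectedComponentsWithStats(((im.min(2)>110)&(m>0)).astype(np.uint8))
        k=1+np.argmax(st[1:,4]);cs,_=cv2.findContours((l==k).astype(np.uint8),0,2)
        w=ray(d,cs[0][:,0],36)[:,:2];(cx,cy),r=cv2.minEnclosingCircle(w.astype(np.float32))
        A=np.c_[2*w,np.ones(len(w))];s=np.linalg.lstsq(A,(w**2).sum(1),rcond=None)[0];out.append(s[:2])
        print('disc',P,'seen',np.round(s[:2],1),'r',round(float(np.sqrt(s[2]+s[0]**2+s[1]**2)),1))
    return np.array(out)
def pot(d,cam,name,x,y,z,zmax,pick=None):
    rs=manip.regions_of(cam,name);q=proj(d,[[x,y,z+25]])[0]
    R_=[r for r in rs if r['mask'][int(q[1]),int(q[0])]]
    if not R_: print('no mask');return
    M=R_[0]['mask'].astype(np.float32)
    zt=proj(d,[[x,y,z+zmax-5]])[0][1];W=np.ones_like(M);
    if zmax<max(p[0] for p in prof[name]): W[:int(zt)]=0
    f=lambda p:(np.abs(sil(d,name,p[0],p[1],z,zmax)-M)*W).sum()
    b=minimize(f,[x,y],method='Nelder-Mead',options={'initial_simplex':[[x-5,y-5],[x+8,y-3],[x-3,y+8]],'xatol':.1})
    print(name,cam,np.round(b.x,1),'cost',b.fun,'area',M.sum());return b.x
E
python3 - <<'E'
from fit import *
d=manip.snapshot('side')
discs(d,[(650,86),(646,6),(642,-73)])
pot(d,'side','pot_bottle',638,-153,41,70)
pot(d,'side','pot_jar',455,-142,36,58)
d=manip.snapshot('top');pot(d,'top','pot_jar',455,-142,36,58);pot(d,'top','pot_cup',467,17,36,80)
E
```

```text
disc (650, 86) seen [650.5  86.2] r 34.8
disc (646, 6) seen [646.4   4.4] r 33.8
disc (642, -73) seen [643.2 -75.8] r 34.4
pot_bottle side [ 638.5 -153.5] cost 20.0 area 942.0
pot_jar side [ 455.2 -141.8] cost 51.8125 area 1081.0
no mask
pot_cup top [468.3  17.5] cost 52.1875 area 926.0
```

Request:
{"op": "arm_command", "data": {"commands": [0,0,2,0,0,0,10,0,0,3,0,0,0,10,0,0,4,0,0,0,10,0,0,4,0,0,0,10]}}

```text
t: 8.28
eef_pos: [637.9, -154.0, 138.2]
eef_rot: [-0.0, 0.725, 0.688, -0.0]
force: [-0.7, -0.3, -1.2]
opening: 23.3
grasp_force: 39.4
```

Request:
{"op": "arm_command", "data": {"commands": [0,0,0.5,0,0,0,10,0,0,1,0,0,0,10,0,0,1,0,0,0,10]}}

```text
t: 8.65
eef_pos: [638.1, -154.1, 137.9]
eef_rot: [0.0, 0.725, 0.688, 0.0]
force: [-0.8, 0.2, 5.6]
opening: 23.1
grasp_force: 39.9
```

Request:
{"op": "arm_command", "data": {"commands": [0,0,0,0,0,0,25,0,0,0,0,0,0,35,0,0,0,0,0,0,45,0,0,0,0,0,0,55,0,0,0,0,0,0,60,0,0,-10,0,0,0,60,0,0,-40,0,0,0,60,0,0,-75,0,0,0,60,0,0,-105,0,0,0,60,0,0,-112,0,0,0,60]}}

```text
t: 9.9
eef_pos: [638.8, -154.7, 252.5]
eef_rot: [0.002, 0.725, 0.688, 0.001]
force: [0.5, -0.4, -0.7]
opening: 60.2
grasp_force: 0.0
```

```bash
python3 - <<'E'
from fit import *
d=manip.snapshot('side')
pot(d,'side','pot_bottle',638,-153,36,118)
pot(d,'side','pot_cup',467,17,36,80)
delta([467,17.4,250],-5)
E
```

```text
pot_bottle side [ 635.1 -155.4] cost 64.1875 area 1211.0
pot_cup side [467.6  18.7] cost 223.625 area 890.0
pos [ 637.8 -153.9  249. ] yaw -3.0 shift [ 162.2 -179.5   -1. ] turn [-0. -0.  2.] q7 0.36 open 60.0 F [ 0.6 -0.3 -1.1] t 10.05
```

Request:
{"op": "arm_command", "data": {"commands": [10,-11,0,0,0,0,85,40,-45,0,0,0,1,85,80,-90,0,0,0,1,85,120,-134,0,0,0,2,85,150,-168,0,0,0,2,85,162,-179,5,0,0,2,85,162,-179,20,0,0,2,85,162,-179,50,0,0,2,85,162,-179,70,0,0,2,85,162,-179,80,0,0,2,85,162,-179,80,0,0,2,85,162,-179,80,0,0,2,85]}}

```text
t: 11.55
eef_pos: [468.2, 16.8, 169.7]
eef_rot: [0.0, 0.737, 0.675, 0.0]
force: [-0.5, -0.7, -0.0]
opening: 85.3
grasp_force: 0.0
```

```bash
python3 look.py b1 side;python3 -c "
from h import *
delta([467.5,17.4,99],-5)"
```

```text
side tcp px [[240.34035863 155.49650582]]
pos [468.2  17.  169.9] yaw -5.0 shift [ 0.3 -0.8 70.9] turn [ 0.1 -0.  -0. ] q7 -0.11 open 85.0 F [ 0.3  0.4 -0. ] t 11.6
```

View pics/b1.png

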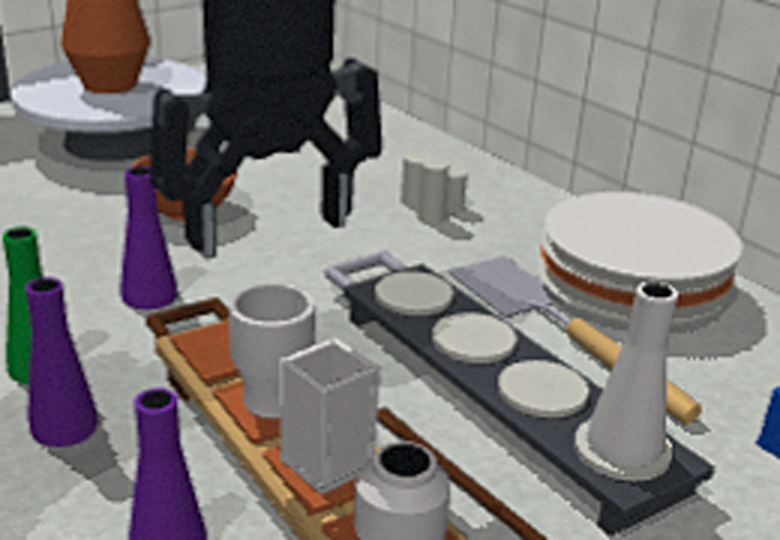

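Bottle stands upright on the right-hand disc, with its foot at (628,455) and the disc centre near (624,450). The jaws are centred over the cup, fingers at 205 and 340 with the cup at 272.

Request:
{"op": "arm_command", "data": {"commands": [0,0,10,0,0,0,85,0,-1,35,0,0,0,85,0,-1,60,0,0,0,85,0,-1,74,0,0,0,85,0,-1,74,0,0,0,85,0,-1,74,0,0,0,75,0,-1,74,0,0,0,66,0,-1,74,0,0,0,58,0,-1,74,0,0,0,50,0,-1,74,0,0,0,45,0,-1,74,0,0,0,45]}}

```text
t: 12.98
eef_pos: [467.4, 17.3, 96.3]
eef_rot: [0.0, 0.737, 0.676, 0.001]
force: [-1.9, -0.8, 7.3]
opening: 57.7
grasp_force: 41.0
```

```bash
python3 -c "
from h import *
delta([641.8,-73.8,230],-3)"
```

```text
pos [467.4  17.3  96.3] yaw -5.0 shift [ -75.4  181.9 -133.5] turn [ 0.1 -0.  -2. ] q7 -0.04 open 57.7 F [-1.9 -0.8  7.3] t 12.975
```

Request:
{"op": "arm_command", "data": {"commands": [0,0,-5,0,0,0,45,0,0,-25,0,0,0,45,0,0,-60,0,0,0,45,0,0,-95,0,0,0,45,0,10,-120,0,0,0,45,-15,40,-132,0,0,-1,45,-35,85,-134,0,0,-2,45,-55,130,-134,0,0,-2,45,-70,168,-134,0,0,-2,45,-75,182,-134,0,0,-2,45,-75,182,-134,0,0,-2,45,-75,182,-134,0,0,-2,45]}}

```text
t: 14.48
eef_pos: [640.9, -72.9, 229.2]
eef_rot: [-0.0, 0.725, 0.688, -0.0]
force: [-0.1, 0.6, -1.6]
opening: 57.5
grasp_force: 43.4
```

```bash
python3 -c "
from h import *
delta([641.8,-73.8,101],-3)"
```

```text
pos [640.9 -72.9 229.2] yaw -3.0 shift [ -0.9   1.1 128.2] turn [-0. -0.  0.] q7 0.25 open 57.5 F [-0.1  0.6 -1.6] t 14.475
```

Request:
{"op": "arm_command", "data": {"commands": [0,0,10,0,0,0,45,-1,1,35,0,0,0,45,-1,1,70,0,0,0,45,-1,1,100,0,0,0,45,-1,1,118,0,0,0,45,-1,1,126,0,0,0,45,-1,1,127,0,0,0,45,-1,1,127,0,0,0,45]}}

```text
t: 15.48
eef_pos: [643.0, -74.6, 103.4]
eef_rot: [0.001, 0.725, 0.688, 0.001]
force: [-1.1, -0.2, -1.5]
opening: 57.5
grasp_force: 43.4
```

```bash
python3 - <<'E'
from fit import *
delta([641.8,-73.8,96],-3)
d=manip.snapshot('side')
pot(d,'side','pot_cup',642,-74,42,60)
discs(d,[(650,86),(646,6)])
E
```

```text
pos [643.  -74.6 103.4] yaw -3.0 shift [ 0.7 -1.2  7.4] turn [0.1 0.  0. ] q7 0.31 open 57.5 F [-1.1 -0.2 -1.5] t 15.475
pot_cup side [643.7 -73.3] cost 87.1875 area 862.0
disc (650, 86) seen [650.5  86.8] r 35.3
disc (646, 6) seen [645.1   4.7] r 33.5
```

Good. Next I'll lower the last 6 mm gently.

Request:
{"op": "arm_command", "data": {"commands": [0,-0.5,2,0,0,0,45,0,-1,4,0,0,0,45,0,-1,5,0,0,0,45,0,-1,6,0,0,0,45,0,-1,6,0,0,0,45]}}

```text
t: 16.2
eef_pos: [641.3, -74.4, 96.5]
eef_rot: [-0.0, 0.725, 0.688, -0.0]
force: [-1.2, -0.4, 1.8]
opening: 57.4
grasp_force: 43.5
```

Request:
{"op": "arm_command", "data": {"commands": [0,0,0.5,0,0,0,45,0,0,0.5,0,0,0,45]}}

```text
t: 16.45
eef_pos: [641.4, -74.4, 96.4]
eef_rot: [0.0, 0.725, 0.688, 0.0]
force: [-3.1, 0.3, 5.4]
opening: 57.7
grasp_force: 43.6
```

Request:
{"op": "arm_command", "data": {"commands": [0,0,0,0,0,0,60,0,0,0,0,0,0,70,0,0,0,0,0,0,80,0,0,0,0,0,0,85,0,0,0,0,0,0,85,0,0,-10,0,0,0,85,0,0,-35,0,0,0,85,0,0,-70,0,0,0,85,0,0,-105,0,0,0,85,0,0,-130,0,0,0,85,0,0,-135,0,0,0,85]}}

```text
t: 17.82
eef_pos: [642.2, -74.8, 233.4]
eef_rot: [0.001, 0.725, 0.688, 0.001]
force: [0.4, -0.5, 0.4]
opening: 85.3
grasp_force: 0.0
```

```bash
python3 - <<'E'
from fit import *
delta([460,-61.5,180],3)
d=manip.snapshot('side')
pot(d,'side','pot_cup',642,-74,36,80)
# square: fit from both views by mask
def sq(cam,d):
    rs=[r for r in manip.regions_of(cam,'pot_square')]
    q=proj(d,[[460,-61,80]])[0];rs=[r for r in rs if r['mask'][int(q[1]),int(q[0])]]
    if not rs: print(cam,'none');return
    M=rs[0]['mask'].astype(np.float32)
    def f(p):
        c,s=np.cos(p[2]/50),np.sin(p[2]/50);b=np.array([[22,22],[-22,22],[-22,-22],[22,-22]])@np.array([[c,s],[-s,c]])+p[:2]
        P=np.r_[np.c_[b,np.full(4,36)],np.c_[b,np.full(4,114)]];m=np.zeros((1536,2048),np.uint8)
        cv2.fillConvexPoly(m,cv2.convexHull((proj(d,P)*4+1.5).round().astype(np.int32)),1)
        return np.abs(cv2.resize(m.astype(np.float32),(512,384),interpolation=cv2.INTER_AREA)-M).sum()
    b=min((minimize(f,[460,-61,a],method='Nelder-Mead',options={'initial_simplex':[[455,-61,a],[465,-61,a],[460,-55,a],[460,-63,a+5]]}) for a in(-8,0,8)),key=lambda r:r.fun)
    print(cam,np.round(b.x[:2],1),'deg',round(np.degrees(b.x[2]/50),1),b.fun,M.sum())
sq('side',d);d=manip.snapshot('top');sq('top',d)
E
```

```text
pos [642.2 -74.8 233.4] yaw -3.0 shift [   3.7 -182.9   52.7] turn [ 0.2  0.  -6. ] q7 0.25 open 85.3 F [ 0.4 -0.5  0.4] t 17.825
pot_cup side [640.7 -74.6] cost 79.75 area 1005.0
side [459.  -60.8] deg -7.3 99.5625 1329.0
top none
```

Request:
{"op": "arm_command", "data": {"commands": [0,-10,0,0,0,0,75,1,-45,0,0,0,-2,75,2,-90,0,0,0,-4,75,3,-135,0,0,0,-6,75,4,-170,0,0,0,-6,75,4,-183,10,0,0,-6,75,4,-183,35,0,0,-6,75,4,-183,55,0,0,-6,75,4,-183,60,0,0,-6,75,4,-183,60,0,0,-6,75]}}

```text
t: 19.32
eef_pos: [458.5, -60.8, 170.8]
eef_rot: [-0.0, 0.688, 0.725, -0.0]
force: [-0.0, 0.2, 0.4]
opening: 75.1
grasp_force: 0.0
```

```bash
python3 look.py c1 side;python3 -c "
from h import *
delta([459.5,-61,83],3)"
```

```text
side tcp px [[259.85553151 172.90716321]]
pos [458.9 -60.8 171.2] yaw 3.0 shift [-0.2  0.6 88.2] turn [ 0.  0. -0.] q7 0.2 open 75.0 F [-0.6  0.7 -0.3] t 19.375
```

View pics/c1.png

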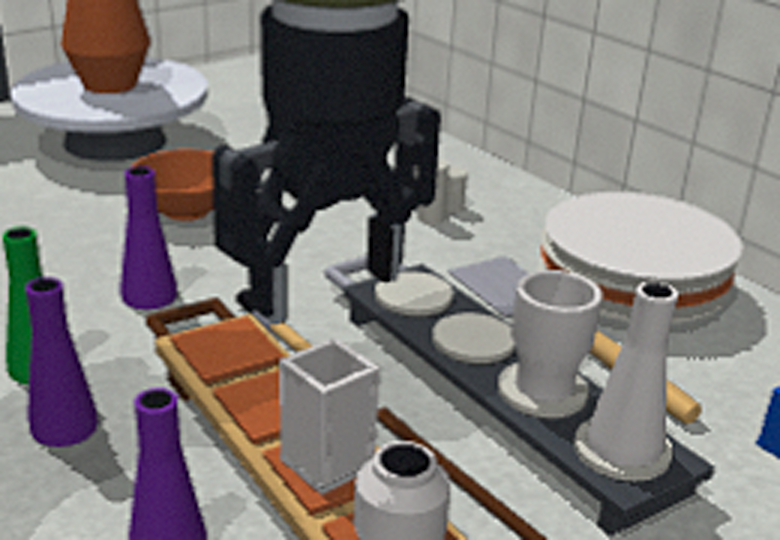

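The cup stands upright and centred on its disc at (545,390). The jaws straddle the square pot, fingers at 278 and 388 with the pot at 330.

Request:
{"op": "arm_command", "data": {"commands": [0,0,10,0,0,0,75,0,1,35,0,0,0,75,0,1,65,0,0,0,75,0,1,85,0,0,0,75,0,1,88,0,0,0,75,0,1,88,0,0,0,65,0,1,88,0,0,0,55,0,1,88,0,0,0,47,0,1,88,0,0,0,40,0,1,88,0,0,0,33,0,1,88,0,0,0,33,0,1,88,0,0,0,33]}}

```text
t: 20.88
eef_pos: [460.3, -60.7, 83.5]
eef_rot: [0.0, 0.688, 0.725, 0.001]
force: [-2.0, 0.2, 7.0]
opening: 43.7
grasp_force: 40.5
```

```bash
python3 -c "
from h import *
delta([646,5.7,220],3)"
```

```text
pos [460.3 -60.7  83.5] yaw 3.0 shift [  56.6  189.  -136.3] turn [ 0.1 -0.   0. ] q7 0.31 open 43.7 F [-2.   0.2  7. ] t 20.875
```

Request:
{"op": "arm_command", "data": {"commands": [0,0,-5,0,0,0,33,0,0,-25,0,0,0,33,0,0,-60,0,0,0,33,0,0,-95,0,0,0,33,2,10,-120,0,0,0,33,12,40,-134,0,0,0,33,26,87,-136,0,0,0,33,40,134,-136,0,0,0,33,52,174,-136,0,0,0,33,57,189,-136,0,0,0,33,57,189,-136,0,0,0,33,57,189,-136,0,0,0,33]}}

```text
t: 22.38
eef_pos: [644.8, 5.3, 218.7]
eef_rot: [-0.0, 0.689, 0.725, -0.0]
force: [0.4, -0.7, -2.3]
opening: 43.4
grasp_force: 41.5
```

```bash
python3 -c "
from h import *
delta([646,5.7,89],3)"
```

```text
pos [644.8   5.3 218.7] yaw 2.9 shift [  0.4   1.3 129.7] turn [-0.   0.  -0.1] q7 0.24 open 43.4 F [ 0.4 -0.7 -2.3] t 22.375
```

Request:
{"op": "arm_command", "data": {"commands": [0,0,10,0,0,0,33,0,1,35,0,0,0,33,0,1,70,0,0,0,33,0,1,100,0,0,0,33,0,1,120,0,0,0,33,0,1,128,0,0,0,33,0,1,128,0,0,0,33,0,1,128,0,0,0,33]}}

```text
t: 23.38
eef_pos: [647.3, 6.0, 92.1]
eef_rot: [0.001, 0.688, 0.725, 0.001]
force: [0.3, -0.8, -1.6]
opening: 43.6
grasp_force: 41.5
```

```bash
python3 - <<'E'
from fit import *
delta([646,5.7,83.5],3)
d=manip.snapshot('side');discs(d,[(650,86)])
i=cv2.resize(d['img'][140:260,260:400,::-1],None,fx=4,fy=4,interpolation=cv2.INTER_CUBIC)
x,y=646,5.7;b=np.array([[22,22],[-22,22],[-22,-22],[22,-22]])@R.from_euler('z',3,degrees=True).as_matrix()[:2,:2].T+[x,y]
z=36+manip.observe()['eef_pos'][2]-83.5
for P,c in((np.c_[b,np.full(4,z)],(0,0,255)),(np.c_[b,np.full(4,z+78)],(0,0,255)),(np.c_[x+32*np.cos(th),y+32*np.sin(th),np.full(48,36)],(0,255,0))):
    cv2.polylines(i,[((proj(d,P)-[260,140]+.5)*4).round().astype(np.int32)],True,c,1)
cv2.imwrite('pics/c2.png',i)
E
```

```text
pos [647.3   6.   92.1] yaw 3.0 shift [-0.2 -1.4  8.5] turn [ 0.1  0.  -0. ] q7 0.29 open 43.6 F [ 0.3 -0.8 -1.6] t 23.375
disc (650, 86) seen [649.9  85.9] r 35.6
```

View pics/c2.png

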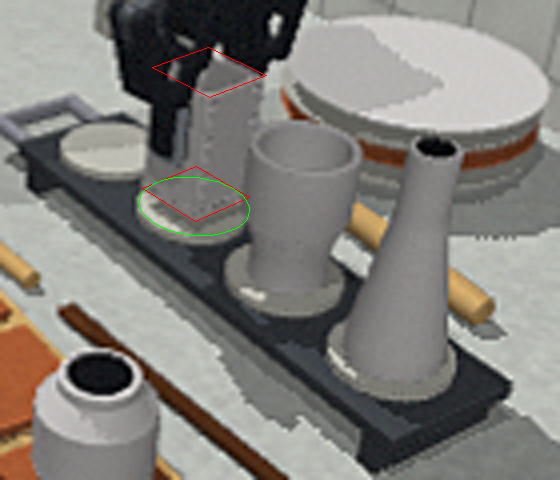

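The overlay fits both pot and disc, with the pot's front corner at about (195,221) inside the disc. I'll lower it now.

Request:
{"op": "arm_command", "data": {"commands": [0,-0.5,2,0,0,0,33,0,-1,4,0,0,0,33,0,-1,5.5,0,0,0,33,0,-1,6.5,0,0,0,33,0,-1,6.5,0,0,0,33,0,-1,6.5,0,0,0,33]}}

```text
t: 24.18
eef_pos: [645.6, 6.1, 84.3]
eef_rot: [0.0, 0.688, 0.725, -0.0]
force: [0.0, 0.7, -1.5]
opening: 43.6
grasp_force: 41.5
```

Request:
{"op": "arm_command", "data": {"commands": [0,0,0.5,0,0,0,33,0,0,1,0,0,0,33,0,0,1,0,0,0,33]}}

```text
t: 24.55
eef_pos: [645.7, 6.1, 83.6]
eef_rot: [0.0, 0.688, 0.725, 0.0]
force: [-1.7, 0.2, 2.0]
opening: 43.2
grasp_force: 41.8
```

Request:
{"op": "arm_command", "data": {"commands": [0,0,0.4,0,0,0,36,0,0,0.4,0,0,0,48,0,0,0.4,0,0,0,58,0,0,0.4,0,0,0,68,0,0,0.4,0,0,0,75,0,0,-10,0,0,0,75,0,0,-35,0,0,0,75,0,0,-70,0,0,0,75,0,0,-105,0,0,0,75,0,0,-130,0,0,0,80,0,0,-135,0,0,0,85,0,0,-135,0,0,0,85]}}

```text
t: 26.05
eef_pos: [645.5, 6.1, 218.1]
eef_rot: [-0.0, 0.688, 0.725, 0.0]
force: [-0.3, -0.2, -0.2]
opening: 84.8
grasp_force: 0.0
```

```bash
python3 - <<'E'
from fit import *
delta([454.5,-142,150],-5)
d=manip.snapshot('side')
pot(d,'side','pot_jar',455,-142,36,58)
E
```

```text
pos [645.5   6.1 218.1] yaw 3.0 shift [-137.9 -198.5   68.1] turn [-0. -0.  8.] q7 0.24 open 84.8 F [-0.3 -0.2 -0.2] t 26.05
pot_jar side [ 454.6 -140.8] cost 43.375 area 1044.0
```

Request:
{"op": "arm_command", "data": {"commands": [-8,-11,0,0,0,1,85,-34,-49,0,0,0,3,85,-66,-95,0,0,0,5,85,-98,-141,0,0,0,7,85,-126,-181,0,0,0,8,85,-138,-198,5,0,0,8,85,-138,-198,25,0,0,8,85,-138,-198,55,0,0,8,85,-138,-198,68,0,0,8,85,-138,-198,68,0,0,8,85,-138,-198,68,0,0,8,85]}}

```text
t: 27.52
eef_pos: [455.6, -142.3, 151.0]
eef_rot: [0.0, 0.737, 0.676, 0.0]
force: [-0.0, -0.3, 0.4]
opening: 85.0
grasp_force: 0.0
```

```bash
python3 look.py d1 side;python3 -c "
from h import *
delta([454.5,-141.5,63],-5)"
```

```text
side tcp px [[287.1256297  205.11135005]]
pos [ 455.7 -142.3  151.1] yaw -5.0 shift [ 0.7 -1.4 88.1] turn [0.1 0.  0. ] q7 0.31 open 84.9 F [-0.4 -0.3  0.2] t 27.575
```

View pics/d1.png

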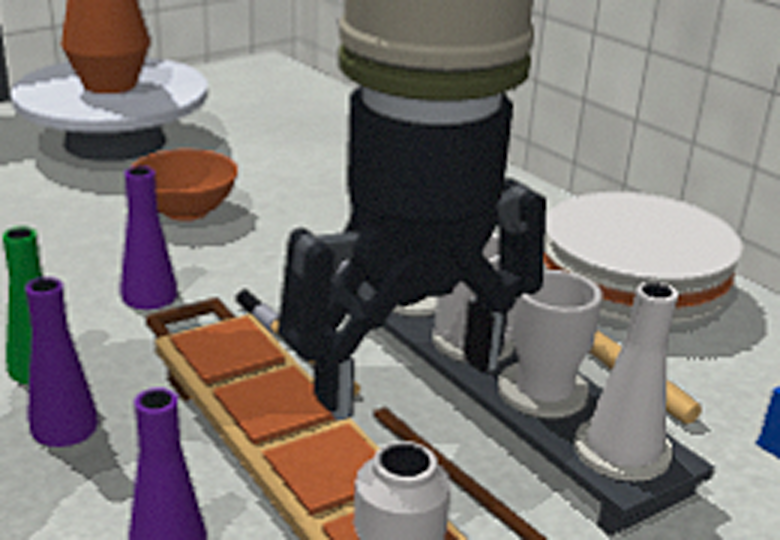

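The jaws sit over the jar, fingers at 345 and 483 with the jar at 404 directly below. The other three pots are standing.

Request:
{"op": "arm_command", "data": {"commands": [0,0,10,0,0,0,85,1,-1,35,0,0,0,85,1,-1,65,0,0,0,85,1,-1,84,0,0,0,85,1,-1,88,0,0,0,85,1,-1,88,0,0,0,75,1,-1,88,0,0,0,65,1,-1,88,0,0,0,57,1,-1,88,0,0,0,50,1,-1,88,0,0,0,44,1,-1,88,0,0,0,44,1,-1,88,0,0,0,44]}}

```text
t: 29.08
eef_pos: [455.1, -141.1, 63.4]
eef_rot: [0.001, 0.737, 0.676, 0.001]
force: [-0.5, 1.1, 8.3]
opening: 54.2
grasp_force: 40.7
```

```bash
python3 -c "
from h import *
delta([650.1,86.2,210],-5)"
```

```text
pos [ 455.1 -141.1   63.4] yaw -5.0 shift [ 243.5  174.8 -146.1] turn [ 0.1 -0.   0. ] q7 0.43 open 54.2 F [-0.5  1.1  8.3] t 29.075
```

Request:
{"op": "arm_command", "data": {"commands": [0,0,-5,0,0,0,44,0,0,-25,0,0,0,44,0,0,-60,0,0,0,44,0,0,-100,0,0,0,44,0,0,-132,0,0,0,44,20,14,-146,0,0,0,44,60,43,-146,0,0,0,44,105,75,-146,0,0,0,44,150,108,-146,0,0,0,44,195,140,-146,0,0,0,44,230,165,-146,0,0,0,44,243,175,-146,0,0,0,44]}}

```text
t: 30.58
eef_pos: [650.3, 89.5, 207.2]
eef_rot: [-0.0, 0.736, 0.677, -0.001]
force: [-0.7, -0.4, -1.4]
opening: 53.8
grasp_force: 42.5
```

Request:
{"op": "arm_command", "data": {"commands": [0,0,0,0,0,0,44,0,0,0,0,0,0,44,0,0,20,0,0,0,44,0,0,55,0,0,0,44,0,0,90,0,0,0,44,0,0,120,0,0,0,44,0,0,135,0,0,0,44,0,0,138,0,0,0,44,0,0,138,0,0,0,44,0,0,138,0,0,0,44]}}

```text
t: 31.82
eef_pos: [650.4, 85.8, 71.7]
eef_rot: [0.001, 0.737, 0.676, 0.001]
force: [-0.9, -0.4, -1.1]
opening: 53.6
grasp_force: 42.5
```

```bash
python3 - <<'E'
from fit import *
delta([650.1,86.2,63.4],-5)
d=manip.snapshot('side')
pot(d,'side','pot_jar',650,86,44,45)
E
```

```text
pos [650.4  85.8  71.7] yaw -5.0 shift [ 0.3 -0.4  8.3] turn [ 0.1 -0.   0. ] q7 0.05 open 53.6 F [-0.9 -0.4 -1.1] t 31.825
pot_jar side [648.7  88. ] cost 109.25 area 420.0
```

Request:
{"op": "arm_command", "data": {"commands": [0,0,2,0,0,0,44,0,0,4,0,0,0,44,0,0,6,0,0,0,44,0,0,7,0,0,0,44,0,0,7,0,0,0,44,0,0,7,0,0,0,44]}}

```text
t: 32.67
eef_pos: [649.6, 85.9, 63.6]
eef_rot: [-0.0, 0.737, 0.676, -0.0]
force: [-4.1, -0.6, 5.0]
opening: 53.6
grasp_force: 42.9
```

Request:
{"op": "arm_command", "data": {"commands": [0,0,0,0,0,0,50,0,0,0,0,0,0,60,0,0,0,0,0,0,70,0,0,0,0,0,0,80,0,0,0,0,0,0,85,0,0,-10,0,0,0,85,0,0,-35,0,0,0,85,0,0,-70,0,0,0,85,0,0,-110,0,0,0,85,0,0,-150,0,0,0,85,0,0,-180,0,0,0,85,0,0,-180,0,0,0,85]}}

```text
t: 34.17
eef_pos: [651.0, 85.4, 247.2]
eef_rot: [0.002, 0.737, 0.675, 0.002]
force: [-0.2, -0.2, 0.3]
opening: 84.9
grasp_force: 0.0
```

```bash
python3 -c "
from h import *
delta([550,300,250],-5)"
```

```text
pos [651.   85.4 247.2] yaw -5.0 shift [ 205.  -119.4   -3.2] turn [ 0.3 -0.1 -0. ] q7 -0.02 open 84.9 F [-0.2 -0.2  0.3] t 34.175
```

Moving the arm aside to check from above.

Request:
{"op": "arm_command", "data": {"commands": [10,-6,0,0,0,0,85,45,-26,0,0,0,0,85,90,-52,0,0,0,0,85,135,-78,0,0,0,0,85,180,-104,0,0,0,0,85,205,-119,0,0,0,0,85,260,-150,0,0,0,0,85,300,-175,0,0,0,0,85,310,-180,0,0,0,0,85,310,-180,0,0,0,0,85]}}

```text
t: 35.42
eef_pos: [496.1, 411.1, 242.1]
eef_rot: [0.0, 0.737, 0.676, -0.001]
force: [0.6, -0.7, 0.1]
opening: 85.2
grasp_force: 0.0
```

```bash
python3 - <<'E'
from fit import *
o=[]
for c,(x0,y0,x1,y1) in(('top',(190,70,390,150)),('side',(250,120,410,240))):
    d=manip.snapshot(c);i=d['img'][y0:y1,x0:x1,::-1]
    o.append(cv2.resize(i,(600,240 if c=='top' else 350),interpolation=cv2.INTER_CUBIC))
cv2.imwrite('pics/end.png',np.vstack(o))
E
```

```text
(no output)
```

View pics/end.png

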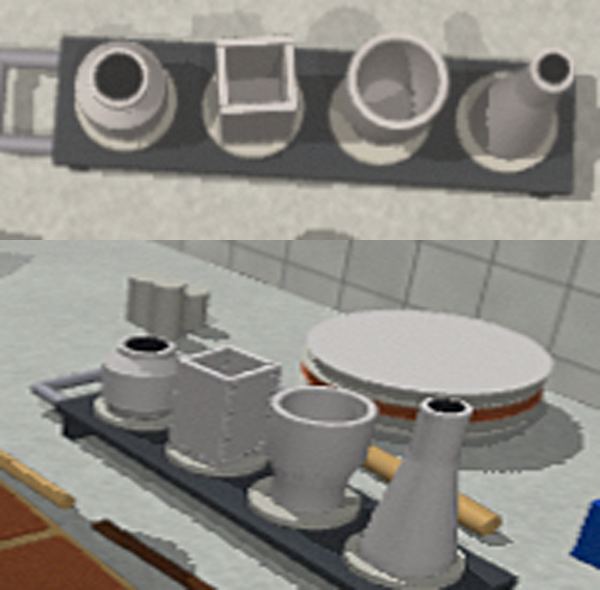

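All four pots stand upright on the right discs: jar, square, cup, bottle counting from the handle. I'll check centring from the rims in the top view at (119,76), (256,75), (396,82) and (552,71), then hand in.

```bash
python3 - <<'E'
from fit import *
d=manip.snapshot('top')
ok=True
for (u,v),z,t in(((119,76),94,(650.1,86.3)),((256,75),114,(646,6)),((396,82),116,(642,-73.6)),((552,71),154,(638,-153.5))):
    p=ray(d,[(190+u/3-.3,70+v/3-.3)],z)[0][:2]-t;print(np.round(p,1));ok&=np.hypot(*p)<6
if ok: print(manip.job_done())
E
```

```text
[-0.9 -0.4]
[-1.8  0.1]
[-2.   0.1]
[-1.4 -0.1]
the job is handed in; nothing more can be done
None
```

The four white pots stand upright on the kiln carrier in reverse order (jar, square, cup, bottle, counting from its handle), each within about 2 mm of its disc centre; the job was handed in at about 36 s.

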